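# Set the second support post of a guitar neck jig

### The arm

A 6-joint arm with a two-finger parallel gripper is mounted at the origin on the work surface. World frame = base frame: x ahead of the robot, y to its left, z up, the work surface at z = 0. Lengths are in m, angles in rad, forces in N, time in s.
With the tool pointing down it reaches from about 0.3 to 0.75 m from the base axis. Payload 8.5 kg.
Tool frame: the origin (TCP) lies between the finger pads; the fingertips stand 14 mm ahead of it and the grasp point (between the pads) lies 5 mm behind it (robot.tip_extent is the distance from the TCP to the fingertips, in m); z points along the fingers, y is the line along which they close (so a half turn about z gives the same grasp; the last joint's range is limited). The gripper opens to 88 mm and grips with 3 to 60 N. Pads are 18 mm wide; open, the fingers measure 123 mm over their backs; the gripper's body (75 mm by 187 mm) begins 45 mm behind the grasp point.
Start: joints at [1.035, 0.381, 1.297, -0, 1.464, -0.215], TCP at [0.173, 0.522, 0.213] pointing down, gripper open.
Joint ranges: [-3.11, 3.11], [-0.89, 2.33], [0.22, 2.48], [-1.42, 4.56], [0.17, 2.85], [-2.88, 2.88]. Speed limits (rad/s): [2.39, 2.39, 3.14, 3.14, 3.14, 3.14].

### API

Orientations are given as a rotation vector (axis times angle).
In Python, from bench import robot gives the robot as it stands. The module is installed in compiled form; this text tells all that it offers.
- The arm moves only by the shell command python3 -m creep 'ROWS' [OPENING] [FORCE]. ROWS is JSON, a list of rows, each an object of numbers: "tx", "ty", "tz": the shift along the tool's x, y, z in mm; "spin": the turn about the tool's z in rad. In form: [{"tx": .., "ty": .., "tz": .., "spin": ..}, ...]. A call has 1 to 12 rows; each row shifts and turns the commanded pose from where the row before left it, along the tool's axes as they then stand; what a row does not reach is not made up. A row lasts 1/10 s, in which the tool goes at most 50 mm and 8.59 degrees, less where a joint would pass 70% of its speed; a pose out of reach is approached as far as the arm can. A call with a gripper value outside its range is refused whole. OPENING is the opening, from 0 (shut) to 1 (fully open), set as the call begins (- or left out, the last holds). The fingers move at their own pace and stop on an object; FORCE is the grip in N (left out, the last holds). Time passes only in rows, so rows that do not move let the fingers close. It gives the time, the measured TCP pose, the force, the opening and the grip force at its end, in the units of the state.
- robot.get_obs(): the state, without advancing time (a new reading comes with each control period).
- robot.read_camera(name): name is "scene" or "top" or "wrist"; returns a dict with "pixels" (400x640x3 uint8, red, green, blue), "range_z" (400x640 float32, m along the optical axis (not along the pixel's ray), 0 where there is no reading), "camera_matrix" (3x3 intrinsics, pixels), "world_to_cam" (4x4, takes a point from world to camera coordinates); the wrist camera has in their place "T_tool_cam" (4x4, takes a point from camera to tool coordinates, whose origin is the TCP and whose axes are the flange's). Camera axes: x right, y down, z forward; pixel columns grow to the right and rows downward; lengths in m; the calibration is good to about 2 mm. A picture is of the moment at which its call begins: read the wrist's pose just before it.
- robot.close_job(): hands the job in; it is judged then, once.
The state is a dict: "clock": time; "q": joint angles; "qd": joint speeds; "effort": joint torques, N m; "eef_pos": TCP position; "eef_rot": TCP orientation; "wrist_force": force on the tool from outside, world axes, zero at the start; "torque": the same for the moment, N m; "grip_width": finger opening in m; "grip_force": force on a finger pad.
Only numpy, scipy, OpenCV 4.12 (cv2) and the standard library are available. Lean on these libraries where they do the work, as an engineer would, in place of code of your own. Each camera call takes 0.05 s, during which the arm holds its last target. There are 200 camera calls.

### The job

On the guitar neck jig one support post is already set and the other still stands fully down in its bored block. Slide the loose steel collar over the low post until it sits flat on its block and let go of it, then draw that post straight up out of its bore, without wedging it, until its tip is level with the tip of the set post. Finish holding the post there in the gripper so that I can tighten the collar; do not pull it out of the bore, and leave the set post and everything else on the bench where they are.

Things in the scene. Friction and masses are not known exactly. Their poses are not given: they have to be found in the camera images.
- jig: Neck jig, fixed: aluminium rail 560 mm long (its y), 50 wide, top 52 mm above the bench. Two blocks, 50 x 50 mm from above, stand on it, centred 90 mm either side of the origin along y, tops 122 mm above the bench, each with a vertical bore in its middle, 17 mm wide, 66 deep. Either may hold the low post. Origin on the bench under the rail's middle, z up.
- post_tip (a point): Centre of the top of the low post, a loose steel rod 16 mm in diameter, 112 long; its last 12 mm are a black rubber tip, rounded over the top 6. At the start it rests on the floor of its bore with 46 mm standing above the block. 0.5 mm of play all round in the bore; let go, it sinks back (0.12 to 0.24 kg). z up along the post.
- post_mid (a point): Centre of the low post, 56 mm below its tip on its axis; at the start it is inside the bore, 10 mm below the top of the block.
- post: The low post as a body; origin at the centre of its foot, 112 mm below its tip, z up along the post.
- set_tip (a point): Centre of the top of the set post, in the other block: same rod and rubber tip, locked by its collar. It stands 16 to 34 mm higher than the low post does at the start.
- set_collar_mid (a point): Centre of the collar that already sits flat on the block around the set post (same collar as the loose one): 6 mm above the block's top. The loose collar must sit just as high on the other block.
- collar_mid (a point): Centre of the loose collar, a plain steel ring (shaft collar) lying flat on the bench between the robot and the jig: 36 mm outside diameter, 18 mm bore, 12 mm high, about 0.08 kg. z along its axis, up.
- collar: The loose collar as a body; origin at the centre of its underside.
- jar: Bystander: squat amber glass jar with a metal lid, 52 mm across, 62 mm high, in front of the jig; it and the loose collar may stand in either of two places. Origin under its centre.
- plane: Bystander: small brass block plane, 100 x 38 mm, 57 mm high, in front of the jig between the jar and the collar. Origin under its centre.
- caul: Bystander: small wooden clamping caul, 26 x 62 mm, 20 mm high, lying on the rail between the two blocks. Origin under its centre.
- sander: Bystander: cork-faced sanding block, 110 x 50 x 28 mm, near the robot on its right. Origin under its centre.
- chisel: Bystander: chisel with a wooden handle lying on the bench on the left near the robot, 265 mm long, 28 mm high. Origin at its middle on the bench.
- cam_clamp: Bystander: wooden cam clamp lying on the left, 300 x 160 mm, 24 mm high. Origin on the bench under the middle of its bar.
- neck: Bystander: wooden guitar neck lying face down on the right, 530 mm long, its heel 87 mm high at the end near the robot. Origin under the middle of its shaft.

How it is judged:
By the outcome, as a careful person would: the job done as asked, in the order asked, and still so for the second after the job is handed in, while the arm keeps its last pose, push and grip.
It also fails if it takes over 48 s, if anything falls off the work surface, if the arm or the gripper's body presses on something with over 40 N, if the wrist force passes 120 N, or if a joint passes its speed limit or range.

## Working session

There is one attempt and no reset: what is moved stays moved. The work goes in short steps, Python scripts to look and compute and a shell command to move; the robot and the scene stay as the last step left them, time stands still between calls to the robot, and variables do not carry over. Pictures are saved under pics/ and viewed, at most 10 in all, crops included, and the job is handed in when it is done.

```bash
mkdir -p pics
cat > h.py <<'E'
import numpy as np,cv2
from bench import robot
from scipy.spatial.transform import Rotation as R
def snap(n,f=None):
    o=robot.get_obs(); c=robot.read_camera(n)
    K=c["camera_matrix"]
    if n=="wrist":
        T=np.eye(4);T[:3,:3]=R.from_rotvec(o["eef_rot"]).as_matrix();T[:3,3]=o["eef_pos"];T=T@c["T_tool_cam"]
    else: T=np.linalg.inv(c["world_to_cam"])
    z=c["range_z"];v,u=np.mgrid[:400,:640]
    P=np.stack([(u-K[0,2])/K[0,0]*z,(v-K[1,2])/K[1,1]*z,z],-1)@T[:3,:3].T+T[:3,3]
    P[z==0]=np.nan
    if f: cv2.imwrite(f,c["pixels"][...,::-1])
    return c["pixels"],P,T,K
E
python3 - <<'E'
from h import *
for n in("top","scene"):
    p,P,T,K=snap(n,f"pics/{n}0.png"); np.save(n,P); print(T.round(3),K)
o=robot.get_obs();print(R.from_rotvec(o["eef_rot"]).as_matrix().round(3),o)
E
```

```text
[[ 0.007 -0.987  0.16   0.357]
 [-1.    -0.005  0.009 -0.063]
 [-0.008 -0.16  -0.987  1.247]
 [ 0.     0.     0.     1.   ]] [[414.57345224   0.         327.3479053 ]
 [  0.         414.57345224 188.98382777]
 [  0.           0.           1.        ]]
[[-0.792  0.423 -0.44   1.131]
 [ 0.611  0.551 -0.569  0.734]
 [ 0.002 -0.72  -0.694  1.062]
 [ 0.     0.     0.     1.   ]] [[467.58931751   0.         316.15326339]
 [  0.         467.58931751 202.74031471]
 [  0.           0.           1.        ]]
[[-0.949  0.315 -0.001]
 [ 0.315  0.949 -0.001]
 [ 0.    -0.001 -1.   ]] {'clock': 0.1, 'q': array([ 1.03472169e+00,  3.81099061e-01,  1.29813942e+00,  2.71341270e-05,
        1.46360518e+00, -2.15306234e-01]), 'qd': array([ 0.00033304, -0.00202239, -0.0011094 ,  0.0012564 ,  0.00047841,
       -0.00197913]), 'effort': array([ 4.25783917e-03, -4.38648069e+01, -2.24913740e+01,  7.15031731e-02,
        3.42077587e-02, -8.37503012e-05]), 'eef_pos': array([0.17326552, 0.52170217, 0.21233077]), 'eef_rot': array([-5.01631585e-01, -3.10079431e+00,  1.81219584e-03]), 'wrist_force': array([0.85185248, 0.31355598, 0.02551453]), 'torque': array([0.01490306, 0.02301454, 0.00129854]), 'grip_force': 0.0, 'grip_width': 0.08806745279593778}
```

View pics/top0.png

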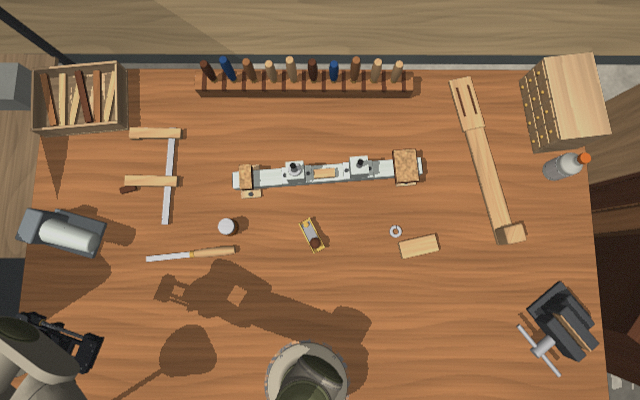

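View pics/scene0.png

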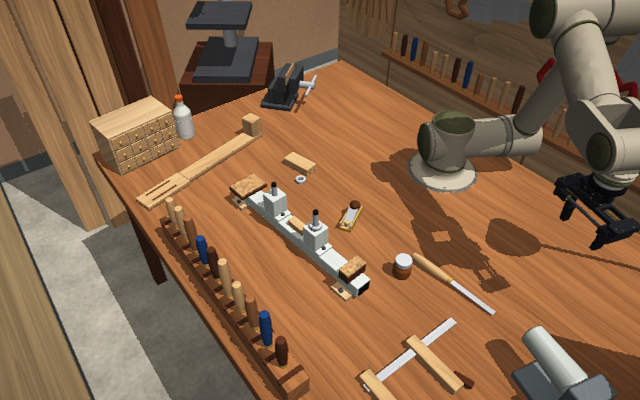

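The loose collar is at about (396,231) in the top view, beside the sander at (418,245). The set post is in the left block (294,168) and the low post in the right one (360,162).

Run:
```python
from h import *
P=np.load("top.npy")
def box(u0,u1,v0,v1,z0,z1):
    Q=P[v0:v1,u0:u1].reshape(-1,3);Q=Q[(Q[:,2]>z0)&(Q[:,2]<z1)];return Q
for n,b in dict(collar=(386,406,221,241,.006,.02),blkR=(345,375,148,180,.112,.128),blkL=(280,308,155,185,.112,.128),postR=(345,375,145,180,.145,.21),postL=(280,308,145,185,.15,.25),sander=(396,442,230,262,.02,.035),rail=(235,425,145,190,.045,.057)).items():
    Q=box(*b);print(n,len(Q),np.nanmean(Q,0).round(4),Q.min(0).round(4),Q.max(0).round(4))
Q=box(235,425,145,190,.047,.057);(c,s,a)=cv2.minAreaRect((Q[:,:2]*1000).astype(np.float32));print(c,s,a)
```

```text
collar 88 [ 0.4342 -0.2547  0.0113] [ 0.4175 -0.2721  0.0062] [ 0.4505 -0.2384  0.0178]
blkR 292 [ 0.6086 -0.14    0.1211] [ 0.5831 -0.1655  0.1122] [ 0.6372 -0.1152  0.1276]
blkL 202 [0.5918 0.0376 0.1215] [0.5674 0.0116 0.112 ] [0.621  0.0656 0.1278]
postR 32 [ 0.6085 -0.14    0.1634] [ 0.6027 -0.1485  0.1471] [ 0.6176 -0.1328  0.1705]
postL 42 [0.5922 0.0375 0.1784] [0.587 0.031 0.151] [0.6012 0.0454 0.1901]
sander 652 [ 0.3899 -0.3179  0.0272] [ 0.3565 -0.3761  0.0201] [ 0.4237 -0.2619  0.0335]
rail 1395 [ 0.5995 -0.0349  0.0516] [ 0.5491 -0.3314  0.0451] [0.6589 0.2206 0.057 ]
(604.89697265625, -55.072662353515625) (88.48094177246094, 552.4802856445312) 2.9562571048736572
```

```bash
r='{"tx":-23,"ty":-31}'; python3 -m creep '[{"tx":-23,"ty":-31},{"tx":-23,"ty":-31},{"tx":-23,"ty":-31},{"tx":-23,"ty":-31},{"tx":-23,"ty":-31},{"tx":-23,"ty":-31},{"tx":-23,"ty":-31},{"tx":-23,"ty":-31},{"tx":-23,"ty":-31},{"tx":-23,"ty":-31},{"tx":-23,"ty":-31},{"tx":-23,"ty":-31}]' 0.7
python3 -m creep '[{"tx":-23,"ty":-31},{"tx":-23,"ty":-31},{"tx":-23,"ty":-31},{"tx":-23,"ty":-31},{"tx":-23,"ty":-31},{"tx":-23,"ty":-31},{"tx":-23,"ty":-31},{"spin":-0.13},{"spin":-0.13},{"spin":-0.13},{"spin":-0.13},{}]'
python3 - <<'E'
from h import *
o=robot.get_obs();print(o['q'].round(2),o['eef_pos'],R.from_rotvec(o["eef_rot"]).as_matrix().round(3))
p,P,T,K=snap("wrist","pics/w1.png")
Q=P[(P[...,2]>.004)&(P[...,2]<.02)];Q=Q[(abs(Q[:,0]-.434)<.03)&(abs(Q[:,1]+.2545)<.03)]
print(len(Q),Q.min(0),Q.max(0),cv2.minEnclosingCircle((Q[Q[:,2]>.009][:,:2]*1000).astype(np.float32)))
E
```

```text
[ 1.03  0.38  1.3   0.    1.46 -0.22] [0.17326552 0.52170217 0.21233077] [[-0.949  0.315 -0.001]
 [ 0.315  0.949 -0.001]
 [ 0.    -0.001 -1.   ]]$[0]: bad value
$[0]: bad value
Traceback (most recent call last):
ValueError: zero-size array to reduction operation minimum which has no identity
```

View pics/w1.png

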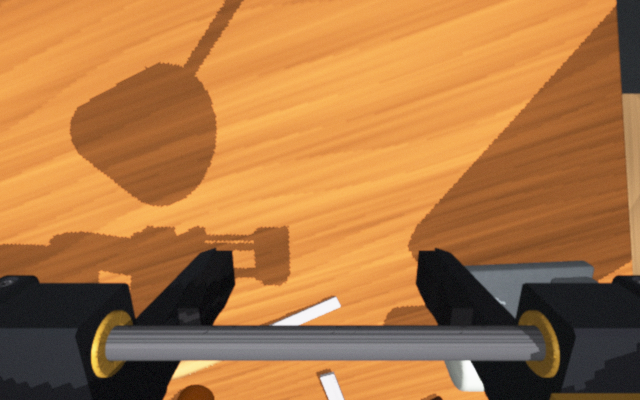

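The move was refused, so the wrist view shows only bare bench and the fingers. All four keys are probably required in each row.

```bash
python3 -m creep '[{"tx":-23,"ty":-31,"tz":0,"spin":0},{"tx":-23,"ty":-31,"tz":0,"spin":0},{"tx":-23,"ty":-31,"tz":0,"spin":0},{"tx":-23,"ty":-31,"tz":0,"spin":0},{"tx":-23,"ty":-31,"tz":0,"spin":0},{"tx":-23,"ty":-31,"tz":0,"spin":0},{"tx":-23,"ty":-31,"tz":0,"spin":0},{"tx":-23,"ty":-31,"tz":0,"spin":0},{"tx":-23,"ty":-31,"tz":0,"spin":0},{"tx":-23,"ty":-31,"tz":0,"spin":0},{"tx":-23,"ty":-31,"tz":0,"spin":0},{"tx":-23,"ty":-31,"tz":0,"spin":0}]' 0.7
```

```text
clock: 1.35
eef_pos: [0.3181, 0.0804, 0.2129]
eef_rot: [0.502, 3.101, 0.0]
wrist_force: [1.1, 0.0, 0.3]
grip_width: 0.0612
grip_force: 0.0
```

```bash
python3 -m creep '[{"tx":-24,"ty":-31,"tz":0,"spin":0},{"tx":-24,"ty":-31,"tz":0,"spin":0},{"tx":-24,"ty":-31,"tz":0,"spin":0},{"tx":-24,"ty":-31,"tz":0,"spin":0},{"tx":-24,"ty":-31,"tz":0,"spin":0},{"tx":-24,"ty":-31,"tz":0,"spin":0},{"tx":-24,"ty":-31,"tz":0,"spin":0},{"tx":-24,"ty":-31,"tz":0,"spin":0},{"tx":-24,"ty":-31,"tz":0,"spin":0},{"tx":0,"ty":0,"tz":0,"spin":-0.14},{"tx":0,"ty":0,"tz":0,"spin":-0.14},{"tx":0,"ty":0,"tz":0,"spin":-0.14}]'
python3 -m creep '[{"tx":0,"ty":0,"tz":20,"spin":-0.1},{"tx":0,"ty":0,"tz":20,"spin":0},{"tx":0,"ty":0,"tz":0,"spin":0}]'
python3 - <<'E'
from h import *
o=robot.get_obs();print(o['q'].round(2),o['eef_pos'],R.from_rotvec(o["eef_rot"]).as_matrix().round(3))
p,P,T,K=snap("wrist","pics/w2.png")
Q=P[(P[...,2]>.004)&(P[...,2]<.02)];Q=Q[(abs(Q[:,0]-.434)<.03)&(abs(Q[:,1]+.2545)<.03)]
print(len(Q),Q.min(0),Q.max(0),cv2.minEnclosingCircle((Q[Q[:,2]>.009][:,:2]*1000).astype(np.float32)))
E
```

```text
clock: 2.55
eef_pos: [0.4349, -0.2512, 0.2124]
eef_rot: [0.164, -3.137, -0.001]
wrist_force: [1.1, 0.5, 0.1]
grip_width: 0.0615
grip_force: 0.0
clock: 2.85
eef_pos: [0.4341, -0.2501, 0.1708]
eef_rot: [0.312, -3.123, -0.006]
wrist_force: [0.1, -0.5, 0.5]
grip_width: 0.0616
grip_force: 0.0
[-0.76  0.33  1.5   0.    1.31 -2.53] [ 0.43408515 -0.25014472  0.17075567] [[-0.98  -0.198 -0.004]
 [-0.198  0.98   0.003]
 [ 0.003  0.004 -1.   ]]
784 [ 0.41389893 -0.27435382  0.00401825] [ 0.44975155 -0.23912364  0.01386142] ((431.9144592285156, -257.0576477050781), 17.99691390991211)
```

View pics/w2.png

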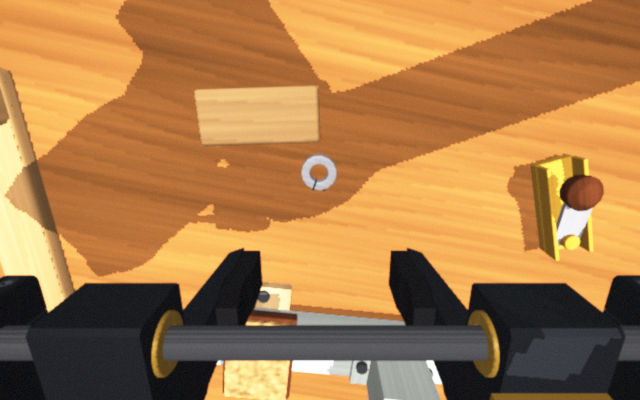

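The collar sits at (319,172) in the wrist view, with the sander clear of it to the upper left. I'll centre on the collar and descend partway.

```bash
python3 -m creep '[{"tx":1.5,"ty":-3,"tz":30,"spin":0},{"tx":1.5,"ty":-3,"tz":30,"spin":0},{"tx":0,"ty":0,"tz":35,"spin":0},{"tx":0,"ty":0,"tz":0,"spin":0},{"tx":0,"ty":0,"tz":0,"spin":0}]'
cat >> h.py <<'E'
def ring(P,c,z0,z1,r=.03):
    Q=P[(P[...,2]>z0)&(P[...,2]<z1)];Q=Q[np.hypot(Q[:,0]-c[0],Q[:,1]-c[1])<r]
    (x,y),rad=cv2.minEnclosingCircle((Q[:,:2]*1000).astype(np.float32));return len(Q),x,y,rad,np.median(Q[:,2])
def totool(d,o):return R.from_rotvec(o["eef_rot"]).as_matrix().T@d
E
python3 - <<'E'
from h import *
o=robot.get_obs();print(o['q'].round(2),o['eef_pos'],R.from_rotvec(o["eef_rot"]).as_matrix().round(3))
p,P,T,K=snap("wrist","pics/w3.png")
print(ring(P,(.432,-.257),.009,.015))
E
```

```text
clock: 3.4
eef_pos: [0.4338, -0.258, 0.0792]
eef_rot: [-0.312, 3.125, -0.001]
wrist_force: [0.5, -0.1, -0.1]
grip_width: 0.0618
grip_force: 0.0
[-0.77  0.45  1.62 -0.    1.07 -2.54] [ 0.43382815 -0.25795255  0.0791735 ] [[-0.98  -0.198  0.001]
 [-0.198  0.98  -0.001]
 [-0.001 -0.001 -1.   ]]
(1288, 431.60589599609375, -256.9820556640625, 18.10979652404785, np.float64(0.011335221077642357))
```

View pics/w3.png

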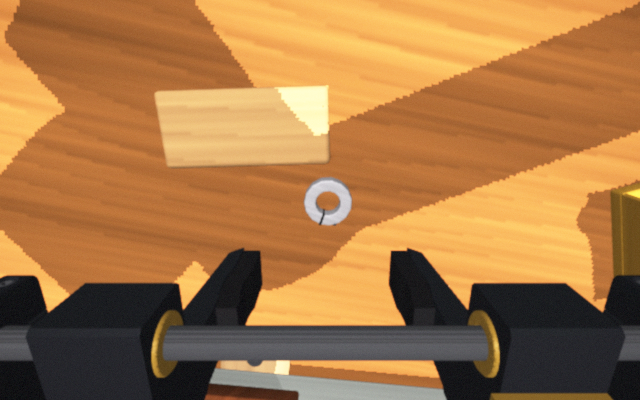

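```bash
python3 -m creep '[{"tx":2,"ty":1.4,"tz":20,"spin":0},{"tx":0,"ty":0,"tz":25,"spin":0},{"tx":0,"ty":0,"tz":12,"spin":0},{"tx":0,"ty":0,"tz":4,"spin":0},{"tx":0,"ty":0,"tz":2,"spin":0},{"tx":0,"ty":0,"tz":0,"spin":0}]'
python3 -m creep '[{"tx":0,"ty":0,"tz":0,"spin":0},{"tx":0,"ty":0,"tz":0,"spin":0},{"tx":0,"ty":0,"tz":0,"spin":0},{"tx":0,"ty":0,"tz":0,"spin":0},{"tx":0,"ty":0,"tz":0,"spin":0},{"tx":0,"ty":0,"tz":0,"spin":0}]' 0.2 25
```

```text
clock: 4.05
eef_pos: [0.4316, -0.257, 0.016]
eef_rot: [-0.312, 3.125, -0.003]
wrist_force: [-0.9, 1.0, -0.0]
grip_width: 0.0619
grip_force: 0.0
clock: 4.65
eef_pos: [0.4311, -0.2565, 0.0148]
eef_rot: [0.312, -3.126, -0.0]
wrist_force: [-0.2, -0.0, 0.0]
grip_width: 0.018
grip_force: 0.0
```

Run:
```python
from h import *
p,P,T,K=snap("wrist","pics/w4.png")
a=cv2.imread("pics/w4.png")
p2,P2,_,_=snap("top");cv2.imwrite("pics/w4b.png",np.vstack([a[150:400],cv2.resize(p2[200:270,340:460,::-1],(640,373))[:340]]))
print(ring(P2,(.434,-.2545),.006,.018))
```

```text
(0, 0.0, 0.0, 0.0, np.float64(nan))
  return _methods._mean(a, axis=axis, dtype=dtype,
  ret = ret.dtype.type(ret / rcount)
```

View pics/w4b.png

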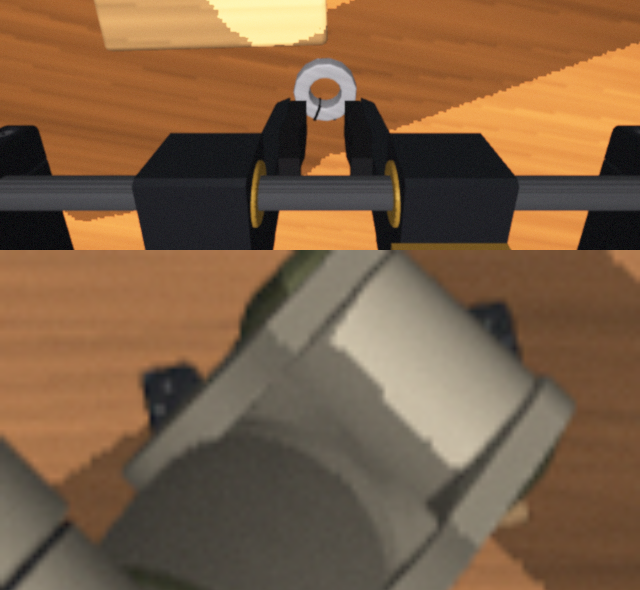

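The fingers closed past the collar, which now sits ahead of them on the robot side, at about (325,240) in the full wrist image. I'll measure the collar and fingertips together.

Run:
```python
from h import *
o=robot.get_obs();p,P,T,K=snap("wrist")
print(ring(P,(.425,-.257),.009,.0135))
M=R.from_rotvec(o["eef_rot"]).as_matrix();t=(P-o["eef_pos"])@M
print("tip L",t[255,290],t[270,290],"R",t[255,360],t[270,360],"collar",t[212,325],t[240,300],t[240,350], t[265,325])
print((M.T@T[:3,:3]).round(3),M.T@(T[:3,3]-o["eef_pos"]))
for v in range(250,300,8): print(v,t[v,285].round(3),t[v,365].round(3))
```

```text
(1970, 431.54107666015625, -257.1189880371094, 18.187597274780273, np.float64(0.011310898543902548))
tip L [ 0.00916655 -0.01674488 -0.02909822] [ 0.0094658  -0.01531743 -0.04348444] R [ 0.00981211  0.01546082 -0.03037528] [ 0.00972422  0.0141521  -0.04394679] collar [ 0.01687391 -0.0005996   0.00815059] [ 0.0020237  -0.01457428  0.00323418] [0.00242043 0.01329631 0.00235294] [-0.01349684 -0.00061189  0.00300469]
[[-0.001 -0.95  -0.311]
 [ 1.    -0.    -0.001]
 [ 0.001 -0.311  0.95 ]] [ 0.08140079 -0.00039324 -0.17121285]
250 [ 0.011 -0.019 -0.028] [ 0.011  0.018 -0.028]
258 [ 0.011 -0.018 -0.036] [ 0.011  0.017 -0.036]
266 [ 0.011 -0.017 -0.043] [ 0.011  0.016 -0.042]
274 [ 0.009 -0.017 -0.047] [ 0.01   0.016 -0.047]
282 [ 0.01  -0.016 -0.054] [ 0.01   0.015 -0.053]
290 [ 0.01  -0.016 -0.059] [ 0.01   0.015 -0.059]
298 [ 0.01  -0.015 -0.065] [ 0.009  0.014 -0.064]
```

Run:
```python
from h import *
print(robot.tip_extent,[a for a in dir(robot) if a[0]!='_'])
o=robot.get_obs();print(o)
p,P,T,K=snap("wrist");t=(P-o["eef_pos"])@R.from_rotvec(o["eef_rot"]).as_matrix()
m=(t[...,2]<0.0)&(abs(t[...,1])<.03)
for c in range(280,372,6):
    r=np.where(m[:,c])[0]; print(c,r.min(),t[r.min()+1,c].round(4))
cv2.imwrite("pics/w5.png",cv2.resize(p[190:310,240:410,::-1],None,fx=4.5,fy=4.5,interpolation=2))
```

```text
0.014 ['Unreachable', 'close_job', 'get_obs', 'read_camera', 'tip_extent']
{'clock': 4.8, 'q': array([-7.73220795e-01,  5.42943325e-01,  1.70066971e+00, -3.26382957e-05,
        8.98027942e-01, -2.54320298e+00]), 'qd': array([ 1.01244820e-03,  2.06918875e-05,  8.93435630e-04, -7.34054931e-04,
       -9.84250307e-04, -1.11747529e-03]), 'effort': array([ 6.31201401e-04, -4.36101365e+01, -1.39716473e+01, -5.63414907e-02,
        3.19874170e-02,  4.63480603e-05]), 'eef_pos': array([ 0.43105266, -0.25650713,  0.0148179 ]), 'eef_rot': array([ 3.12390198e-01, -3.12597165e+00, -3.23917405e-05]), 'wrist_force': array([-0.34647596,  0.29265478,  0.5544101 ]), 'torque': array([ 0.07790353,  0.03304275, -0.04257619]), 'grip_force': 0.0, 'grip_width': 0.017644971186599134}
280 90 [ 0.0812 -0.0207 -0.0108]
286 90 [ 0.0812 -0.018  -0.0103]
292 90 [ 0.0812 -0.0154 -0.01  ]
298 90 [ 0.0812 -0.0126 -0.0106]
304 90 [ 0.0812 -0.0098 -0.0125]
310 89 [ 0.0816 -0.0073 -0.0101]
316 89 [ 0.0816 -0.0046 -0.0104]
322 91 [ 0.0808 -0.0019 -0.0118]
328 326 [ 0.0269  0.0002 -0.1021]
334 326 [ 0.0267  0.0017 -0.1018]
340 326 [ 0.0269  0.0031 -0.1021]
346 251 [ 0.0092  0.0093 -0.0261]
352 251 [ 0.0093  0.0121 -0.0262]
358 251 [ 0.0095  0.0149 -0.0268]
364 249 [ 0.0108  0.0176 -0.0272]
370 252 [ 0.011   0.0199 -0.0307]
```

View pics/w5.png

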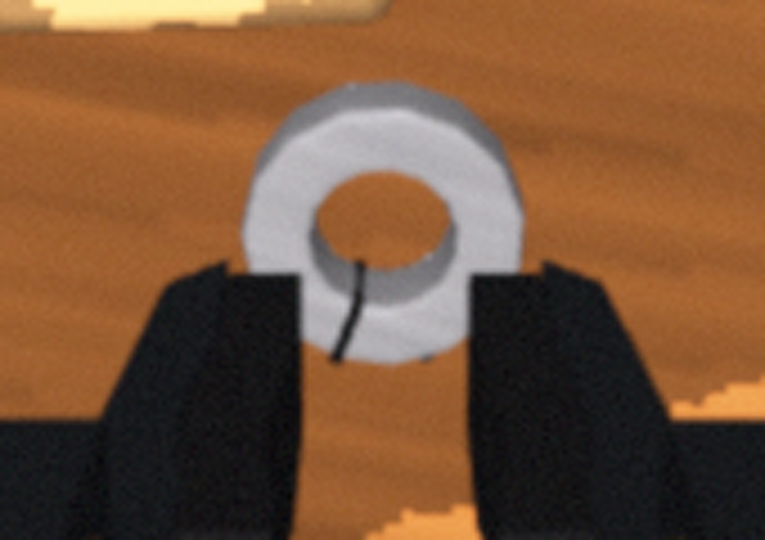

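The picture shows the fingers ending above the collar. The depth puts the real fingertips about 26 mm behind the reported TCP, not 14 mm ahead, so they hang at z of about 41 mm. I'll open and go down further while watching the force.

```bash
python3 -m creep '[{"tx":-0.5,"ty":-0.7,"tz":0,"spin":0},{"tx":0,"ty":0,"tz":0,"spin":0},{"tx":0,"ty":0,"tz":0,"spin":0},{"tx":0,"ty":0,"tz":0,"spin":0},{"tx":0,"ty":0,"tz":0,"spin":0},{"tx":0,"ty":0,"tz":10,"spin":0},{"tx":0,"ty":0,"tz":10,"spin":0},{"tx":0,"ty":0,"tz":5,"spin":0},{"tx":0,"ty":0,"tz":0,"spin":0}]' 0.62
python3 - <<'E'
from h import *
o=robot.get_obs();p,P,T,K=snap("wrist");t=(P-o["eef_pos"])@R.from_rotvec(o["eef_rot"]).as_matrix()
print(o['eef_pos'],ring(P,(.431,-.257),.009,.0135))
cv2.imwrite("pics/w6.png",cv2.resize(p[150:350,200:450,::-1],None,fx=3,fy=3,interpolation=2))
for c in range(240,420,8):
    r=np.where((abs(t[:,c,0])<.012)&(t[:,c,2]<-.005))[0]
    if len(r): print(c,r.min(),t[r.min()+1,c].round(4),P[r.min()+1,c,2].round(4))
E
```

```text
clock: 5.75
eef_pos: [0.4312, -0.2567, -0.0112]
eef_rot: [0.312, -3.125, -0.003]
wrist_force: [0.2, -0.5, 1.1]
grip_width: 0.0544
grip_force: 0.0
[ 0.43123742 -0.25668908 -0.01124608] (2802, 431.542724609375, -257.36865234375, 18.44059944152832, np.float64(0.011287077232987053))
240 234 [ 0.0113 -0.044  -0.011 ] -0.0004
248 235 [ 0.0104 -0.0401 -0.0103] -0.001
256 234 [ 0.0117 -0.0356 -0.012 ] 0.0007
264 234 [ 0.0109 -0.0319 -0.0102] -0.0011
272 235 [ 0.011  -0.0276 -0.0115] 0.0002
280 233 [ 0.0115 -0.0236 -0.0103] -0.001
288 234 [ 0.0113 -0.0195 -0.011 ] -0.0003
296 234 [ 0.0113 -0.0154 -0.011 ] -0.0002
304 244 [ 0.0112 -0.0106 -0.0227] 0.0115
312 244 [ 0.0111 -0.0068 -0.0224] 0.0111
320 245 [ 0.0109 -0.003  -0.0232] 0.012
328 244 [ 0.0109  0.0009 -0.022 ] 0.0107
336 244 [ 0.0115  0.0047 -0.0232] 0.012
344 244 [ 0.0112  0.0085 -0.0227] 0.0115
352 234 [ 0.0112  0.0132 -0.0109] -0.0003
360 234 [ 0.0115  0.0172 -0.0116] 0.0004
368 233 [ 0.0112  0.0215 -0.0096] -0.0016
376 233 [ 0.0117  0.0255 -0.0107] -0.0005
384 233 [ 0.0115  0.0297 -0.0102] -0.001
392 233 [ 0.0114  0.0338 -0.01  ] -0.0012
400 233 [ 0.0116  0.0378 -0.0105] -0.0006
408 234 [ 0.0108  0.0421 -0.0098] -0.0013
416 235 [ 0.0098  0.0465 -0.0088] -0.0023
```

View pics/w6.png

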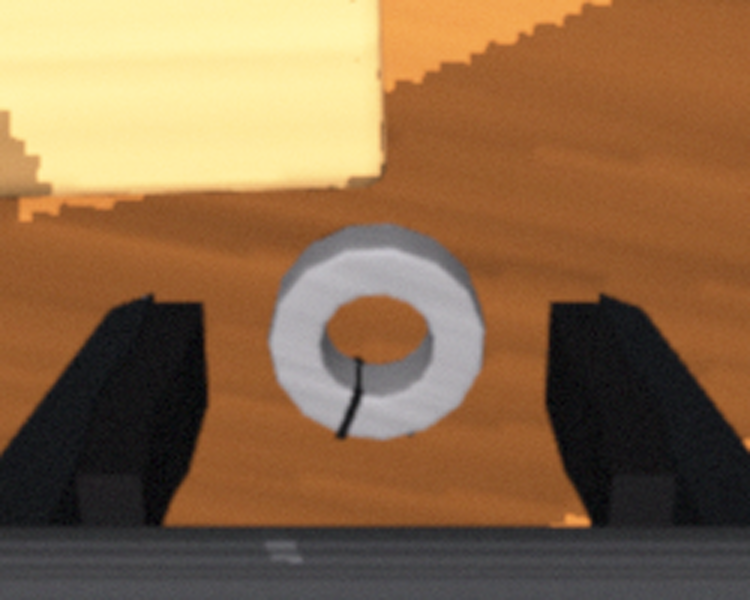

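The collar sits centred between the open fingers, at about (378,330) in the crop. Their tips are still about 15 mm above the bench.

```bash
python3 -m creep '[{"tx":0,"ty":-0.6,"tz":7,"spin":0},{"tx":0,"ty":0,"tz":4,"spin":0},{"tx":0,"ty":0,"tz":1.5,"spin":0},{"tx":0,"ty":0,"tz":0,"spin":0}]'
python3 -m creep '[{"tx":0,"ty":0,"tz":0,"spin":0},{"tx":0,"ty":0,"tz":0,"spin":0},{"tx":0,"ty":0,"tz":0,"spin":0},{"tx":0,"ty":0,"tz":0,"spin":0},{"tx":0,"ty":0,"tz":0,"spin":0}]' 0.3 30
```

```text
clock: 6.2
eef_pos: [0.4317, -0.2576, -0.0229]
eef_rot: [0.312, -3.126, -0.001]
wrist_force: [-0.0, -0.3, -0.2]
grip_width: 0.0547
grip_force: 0.0
clock: 6.7
eef_pos: [0.4318, -0.2577, -0.0225]
eef_rot: [-0.312, 3.126, -0.0]
wrist_force: [0.6, 0.8, 1.3]
grip_width: 0.0351
grip_force: 30.0
```

```bash
python3 -m creep '[{"tx":0,"ty":0,"tz":-10,"spin":0},{"tx":0,"ty":0,"tz":-40,"spin":0},{"tx":0,"ty":0,"tz":-40,"spin":0},{"tx":0,"ty":0,"tz":-40,"spin":0},{"tx":0,"ty":0,"tz":-40,"spin":0},{"tx":0,"ty":0,"tz":-30,"spin":0}]'
python3 -m creep '[{"tx":-28,"ty":11.4,"tz":0,"spin":0},{"tx":-28,"ty":11.4,"tz":0,"spin":0},{"tx":-28,"ty":11.4,"tz":0,"spin":0},{"tx":-28,"ty":11.4,"tz":0,"spin":0},{"tx":-28,"ty":11.4,"tz":0,"spin":0},{"tx":-28,"ty":11.4,"tz":0,"spin":0},{"tx":-28,"ty":11.4,"tz":0,"spin":0},{"tx":0,"ty":0,"tz":0,"spin":0},{"tx":0,"ty":0,"tz":0,"spin":0}]'
python3 - <<'E'
from h import *
o=robot.get_obs();p,P,T,K=snap("wrist","pics/w7.png");t=(P-o["eef_pos"])@R.from_rotvec(o["eef_rot"]).as_matrix()
print(o,R.from_rotvec(o["eef_rot"]).as_matrix().round(4))
np.save("w7",P);np.save("t7",t)
E
```

```text
clock: 7.3
eef_pos: [0.4318, -0.2577, 0.1806]
eef_rot: [-0.312, 3.124, -0.003]
wrist_force: [0.4, -0.4, -1.6]
grip_width: 0.0348
grip_force: 30.0
clock: 8.2
eef_pos: [0.6078, -0.1404, 0.1774]
eef_rot: [0.314, -3.125, -0.0]
wrist_force: [-0.4, -0.5, -0.9]
grip_width: 0.0348
grip_force: 30.0
{'clock': 8.2, 'q': array([-4.16349767e-01,  5.36317253e-01,  1.13711287e+00, -2.93748002e-04,
        1.46873460e+00, -2.18725957e+00]), 'qd': array([-0.02303979, -0.01372564,  0.016718  , -0.00070595, -0.00388608,
       -0.00141946]), 'effort': array([ 1.26194805e+00, -5.17062199e+01, -2.32001871e+01,  1.92538358e-02,
        5.59096830e-02,  4.87771549e-02]), 'eef_pos': array([ 0.60783361, -0.14039759,  0.17741647]), 'eef_rot': array([ 3.13796073e-01, -3.12523672e+00, -4.45413726e-05]), 'wrist_force': array([-0.44231938, -0.48287733, -0.90759296]), 'torque': array([ 0.07509995,  0.01593023, -0.01031954]), 'grip_force': 29.999766731634736, 'grip_width': 0.034773940022702544} [[-9.800e-01 -1.988e-01 -6.000e-04]
 [-1.988e-01  9.800e-01 -0.000e+00]
 [ 6.000e-04  1.000e-04 -1.000e+00]]
```

View pics/w7.png

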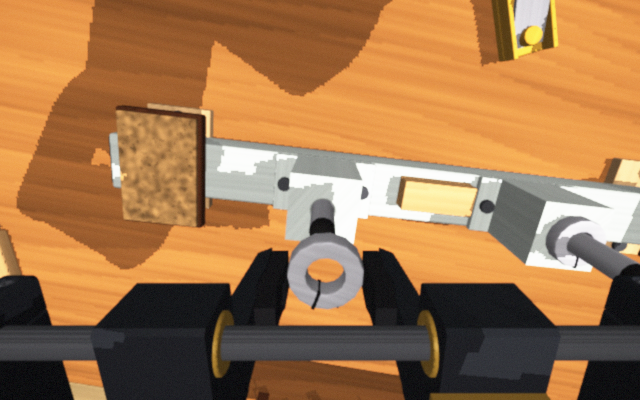

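The held collar is at (325,271). The low post comes up behind it to about (322,225) from the block at (325,195), and the set post is at (575,240). Now I'll fit their axes from depth.

```bash
cat >> h.py <<'E'
from scipy.optimize import least_squares
def cyl(Q,r,c0,free=False):
    f=lambda p:np.hypot(Q[:,0]-p[0],Q[:,1]-p[1])-(p[2] if free else r)
    s=least_squares(f,[*c0]+([r] if free else []),loss="soft_l1",f_scale=.0005);return s.x,np.std(s.fun),len(Q)
def near(P,c,r,z0,z1):
    m=(P[...,2]>z0)&(P[...,2]<z1)&(np.hypot(P[...,0]-c[0],P[...,1]-c[1])<r);return P[m]
E
python3 - <<'E'
from h import *
P=np.load("w7.npy");c=(.6085,-.14)
for z0,z1 in((.124,.135),(.135,.145),(.145,.155),(.126,.155)):
    Q=near(P,c,.014,z0,z1)
    if len(Q)>20: print("post",z0,[a for a in cyl(Q,.008,c)],[a for a in cyl(Q,.008,c,True)])
print(np.histogram(P[265:285,290:310][...,2]))
Q=near(P,c,.03,.185,.23);print(len(Q),Q.min(0),Q.max(0),np.median(Q,0))
zt=np.percentile(Q[:,2],80);t=Q[Q[:,2]>zt-.004];print("top",zt,len(t),cv2.minEnclosingCircle((t[:,:2]*1000).astype(np.float32)),t[:,:2].mean(0))
# upper-face ring: tilt
A=np.c_[t[:,:2]-t[:,:2].mean(0),np.ones(len(t))];print("tilt",np.linalg.lstsq(A,t[:,2],rcond=None)[0])
B=near(P,c,.04,.118,.126);print("blk",cv2.minAreaRect((B[:,:2]*1000).astype(np.float32)))
E
```

```text
post 0.124 [array([ 0.6080208 , -0.14262057]), np.float64(0.0001996802045444959), 112] [array([ 0.60779785, -0.14267035,  0.00780629]), np.float64(0.00019338583644129166), 112]
post 0.135 [array([ 0.60802497, -0.14258734]), np.float64(0.00019740390900806285), 114] [array([ 0.60784072, -0.14262411,  0.00784005]), np.float64(0.0001935858488254828), 114]
post 0.145 [array([ 0.60798251, -0.14260259]), np.float64(0.0002071878307151888), 135] [array([ 0.60779433, -0.14264072,  0.00783561]), np.float64(0.0002033793661254927), 135]
post 0.126 [array([ 0.60801028, -0.1426009 ]), np.float64(0.00020292060038180692), 343] [array([ 0.60781102, -0.14264346,  0.00782655]), np.float64(0.00019825001195323448), 343]Traceback (most recent call last):
  File "<stdin>", line 6, in <module>
    bin_edges, uniform_bins = _get_bin_edges(a, bins, range, weights)
                              ~~~~~~~~~~~~~~^^^^^^^^^^^^^^^^^^^^^^^^^
    first_edge, last_edge = _get_outer_edges(a, range)
                            ~~~~~~~~~~~~~~~~^^^^^^^^^^
    raise ValueError(
        f"autodetected range of [{first_edge}, {last_edge}] is not finite")
ValueError: autodetected range of [nan, nan] is not finite
```

Run:
```python
from h import *
P=np.load("w7.npy");c=(.6085,-.14)
Q=near(P,c,.03,.17,.23);print(len(Q),Q.min(0),Q.max(0),np.median(Q,0))
r=np.hypot(*(Q[:,:2]-np.array([.608,-.1404])).T)
print(np.histogram(Q[:,2],bins=12))
print(np.isnan(P[230:310,285:365,2]).mean())
zt=np.percentile(Q[:,2],80);t=Q[(Q[:,2]>zt-.004)];print("top",zt,len(t),cv2.minEnclosingCircle((t[:,:2]*1000).astype(np.float32)),t[:,:2].mean(0))
A=np.c_[t[:,:2]-t[:,:2].mean(0),np.ones(len(t))];print("tilt",np.linalg.lstsq(A,t[:,2],rcond=None)[0])
w=Q[Q[:,2]<zt-.003];rr=np.hypot(*(w[:,:2]-t[:,:2].mean(0)).T)
print("outer",cyl(w[rr>.014],.018,c),"bore",cyl(w[rr<.0115],.009,c))
B=near(P,c,.04,.118,.126);print("blk",cv2.minAreaRect((B[:,:2]*1000).astype(np.float32)))
```

```text
6243 [ 0.58920597 -0.16946874  0.19868571] [ 0.62553837 -0.11502983  0.22999934] [ 0.60279983 -0.14087518  0.21127073]
(array([  40,  301,  402,  428, 2763,  757,  189,  217,  232,  328,  298,
        288]), array([0.19868571, 0.20129518, 0.20390465, 0.20651412, 0.20912359,
       0.21173306, 0.21434253, 0.216952  , 0.21956147, 0.22217094,
       0.22478041, 0.22738988, 0.22999934]))
0.00375
top 0.21837193246009381 1549 ((597.394775390625, -142.284423828125), 27.7603702545166) [ 0.60169879 -0.14093809]
tilt [0.0944568  0.02222806 0.22291736]
outer (array([ 0.60078662, -0.1414001 ]), np.float64(0.003391563442192902), 2707) bore (array([ 0.60205344, -0.1408576 ]), np.float64(0.0019026359304183593), 943)
blk ((607.698974609375, -142.6057586669922), (50.512969970703125, 50.040470123291016), 4.892669200897217)
```

```bash
cat >> h.py <<'E'
def collar(P,c,zt):
    c=np.array(c)
    t=near(P,c,.021,zt-.0018,zt+.0018); w=near(P,c,.0215,zt-.0105,zt-.003)
    rr=np.hypot(*(w[:,:2]-c).T)
    A=np.c_[t[:,:2]-c,np.ones(len(t))]
    print("top",cv2.minEnclosingCircle((t[:,:2]*1000).astype(np.float32)),"tilt",np.linalg.lstsq(A,t[:,2],rcond=None)[0].round(4))
    print("outer",cyl(w[rr>.0145],.018,c),"bore",cyl(w[rr<.0115],.009,c))
E
python3 - <<'E'
from h import *
collar(np.load("w7.npy"),(.6075,-.1405),.2112)
E
```

```text
top ((606.4021606445312, -140.716064453125), 20.495542526245117) tilt [0.0025 0.0012 0.2111]
outer (array([ 0.60792612, -0.14072567]), np.float64(0.0008958993988861399), 474) bore (array([ 0.60758684, -0.14082467]), np.float64(0.00028891487281800367), 305)
```

```bash
python3 -m creep '[{"tx":0,"ty":-1.8,"tz":8,"spin":0},{"tx":0,"ty":0,"tz":10,"spin":0},{"tx":0,"ty":0,"tz":5,"spin":0},{"tx":0,"ty":0,"tz":0,"spin":0},{"tx":0,"ty":0,"tz":0,"spin":0}]'
python3 - <<'E'
from h import *
o=robot.get_obs();p,P,T,K=snap("wrist","pics/w8.png");print(o['eef_pos'],R.from_rotvec(o["eef_rot"]).as_matrix()[:,2].round(4))
c=(.608,-.1426)
Q=near(P,c,.03,.17,.22);h,b=np.histogram(Q[:,2],bins=np.arange(.17,.2,.0005));zt=b[h.argmax()]+.00025;print(zt)
collar(P,c,zt)
for z in((.124,.135),(.135,.15),(.15,.165)):
    Q=near(P,c,.012,*z)
    if len(Q)>20:print("post",cyl(Q,.008,c))
E
```

```text
clock: 8.75
eef_pos: [0.6084, -0.1426, 0.1543]
eef_rot: [0.312, -3.126, -0.0]
wrist_force: [-0.9, 0.5, -0.8]
grip_width: 0.0352
grip_force: 30.0
[ 0.60840298 -0.14258834  0.15429559] [-2.e-04  1.e-04 -1.e+00]
0.18825000000000003
top ((607.0559692382812, -142.76759338378906), 20.59029769897461) tilt [ 0.0024 -0.0013  0.188 ]
outer (array([ 0.60850283, -0.14289709]), np.float64(0.0009311028178781548), 495) bore (array([ 0.60815385, -0.14298075]), np.float64(0.00029360664459696296), 320)
post (array([ 0.60792598, -0.14257628]), np.float64(0.00021069387080401212), 152)
post (array([ 0.60792466, -0.14260892]), np.float64(0.00020148416936092222), 237)
post (array([ 0.60784817, -0.1427515 ]), np.float64(0.0005161529623749566), 80)
```

```bash
python3 -m creep '[{"tx":0.2,"ty":0.3,"tz":3,"spin":0},{"tx":0,"ty":0,"tz":3,"spin":0},{"tx":0,"ty":0,"tz":3,"spin":0},{"tx":0,"ty":0,"tz":3,"spin":0},{"tx":0,"ty":0,"tz":3,"spin":0},{"tx":0,"ty":0,"tz":3,"spin":0},{"tx":0,"ty":0,"tz":0,"spin":0}]'
```

```text
clock: 9.5
eef_pos: [0.608, -0.1421, 0.1358]
eef_rot: [0.312, -3.125, -0.001]
wrist_force: [-0.1, 0.7, -0.3]
grip_width: 0.0353
grip_force: 30.0
```

Run:
```python
from h import *
o=robot.get_obs();p,P,T,K=snap("wrist","pics/w9.png");print(o['wrist_force'],o['grip_width'])
c=(.608,-.1426)
zt=o["eef_pos"][2]+.0338
collar(P,c,zt)
for z in((.124,.135),(.135,.15)):
    Q=near(P,c,.012,*z)
    if len(Q)>20:print("post",cyl(Q,.008,c))
Q=near(P,c,.006,.15,.19);print("tip",len(Q),Q.max(0) if len(Q) else 0)
cv2.imwrite("pics/w9c.png",cv2.resize(p[160:340,210:440,::-1],None,fx=3,fy=3,interpolation=2))
```

```text
[-0.05475794  0.65566961 -0.32116801] 0.03529487902657824
top ((606.7548828125, -142.76136779785156), 20.336580276489258) tilt [0.0027 0.0007 0.1696]
outer (array([ 0.60820273, -0.14251082]), np.float64(0.0008868812396560454), 480) bore (array([ 0.60833376, -0.14247974]), np.float64(0.0016761429380469154), 655)
post (array([ 0.60792711, -0.14263406]), np.float64(0.00021250989387781803), 173)
tip 431 [ 0.61366751 -0.13673451  0.16904099]
```

View pics/w9c.png

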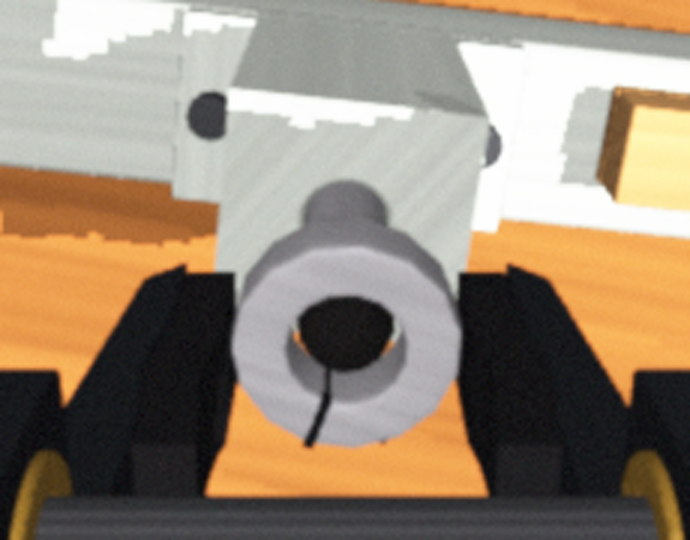

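The rubber tip is inside the bore of the collar, centred at about (345,335). That was my last picture, so from here I work by numbers. I'll continue down.

```bash
python3 -m creep '[{"tx":0.1,"ty":-0.1,"tz":3,"spin":0},{"tx":0,"ty":0,"tz":4,"spin":0},{"tx":0,"ty":0,"tz":4,"spin":0},{"tx":0,"ty":0,"tz":4,"spin":0},{"tx":0,"ty":0,"tz":4,"spin":0},{"tx":0,"ty":0,"tz":0,"spin":0}]'
python3 -m creep '[{"tx":0,"ty":0,"tz":4,"spin":0},{"tx":0,"ty":0,"tz":4,"spin":0},{"tx":0,"ty":0,"tz":4,"spin":0},{"tx":0,"ty":0,"tz":2,"spin":0},{"tx":0,"ty":0,"tz":0,"spin":0}]'
```

```text
clock: 10.15
eef_pos: [0.6079, -0.1422, 0.1166]
eef_rot: [0.312, -3.125, -0.001]
wrist_force: [0.6, 0.3, -0.8]
grip_width: 0.0351
grip_force: 30.0
clock: 10.65
eef_pos: [0.608, -0.1423, 0.103]
eef_rot: [0.312, -3.125, -0.0]
wrist_force: [-0.3, -0.3, -1.5]
grip_width: 0.035
grip_force: 30.0
```

```bash
python3 -m creep '[{"tx":0,"ty":0,"tz":1,"spin":0},{"tx":0,"ty":0,"tz":1,"spin":0},{"tx":0,"ty":0,"tz":0,"spin":0}]'
python3 -m creep '[{"tx":0,"ty":0,"tz":0.5,"spin":0},{"tx":0,"ty":0,"tz":0,"spin":0}]'
python3 -m creep '[{"tx":0,"ty":0,"tz":0.5,"spin":0},{"tx":0,"ty":0,"tz":0,"spin":0}]'
```

```text
clock: 10.95
eef_pos: [0.6081, -0.1423, 0.1013]
eef_rot: [0.312, -3.126, -0.0]
wrist_force: [0.6, 0.2, -0.1]
grip_width: 0.0354
grip_force: 30.0
clock: 11.15
eef_pos: [0.6081, -0.1423, 0.1008]
eef_rot: [0.312, -3.126, 0.0]
wrist_force: [-0.2, -0.0, -0.5]
grip_width: 0.0349
grip_force: 30.0
clock: 11.35
eef_pos: [0.6081, -0.1423, 0.1003]
eef_rot: [0.312, -3.126, -0.0]
wrist_force: [0.2, -0.4, -1.1]
grip_width: 0.0353
grip_force: 30.0
```

```bash
python3 -m creep '[{"tx":0,"ty":0,"tz":0.4,"spin":0},{"tx":0,"ty":0,"tz":0,"spin":0}]'
python3 -m creep '[{"tx":0,"ty":0,"tz":0.4,"spin":0},{"tx":0,"ty":0,"tz":0,"spin":0}]'
```

```text
clock: 11.55
eef_pos: [0.6081, -0.1423, 0.0999]
eef_rot: [0.312, -3.126, -0.0]
wrist_force: [0.4, 0.8, -1.2]
grip_width: 0.0351
grip_force: 30.0
clock: 11.75
eef_pos: [0.6082, -0.1423, 0.0996]
eef_rot: [-0.312, 3.126, 0.0]
wrist_force: [0.2, -0.7, -0.8]
grip_width: 0.0352
grip_force: 30.0
```

```bash
cat >> h.py <<'E'
def hts(P,a=(.608,-.1426),b=(.592,.0375)):
    o=[]
    for c in(a,b):
        for r0,r1,z0,z1 in((.0105,.0165,.125,.145),(.0205,.027,.118,.126)):
            m=near(P,c,r1,z0,z1);m=m[np.hypot(*(m[:,:2]-c).T)>r0];o.append((len(m),round(float(np.median(m[:,2])),4) if len(m) else None))
    return o
E
python3 - <<'E'
from h import *
p,P,T,K=snap("wrist");o=robot.get_obs()
print(hts(P),o['wrist_force'],o['eef_pos'])
E
python3 -m creep '[{"tx":0,"ty":0,"tz":0.5,"spin":0},{"tx":0,"ty":0,"tz":0,"spin":0}]'
```

```text
[(1691, 0.1334), (1884, 0.1215), (0, None), (0, None)] [ 0.09602699 -0.13042933 -0.53114222] [ 0.60816107 -0.14227968  0.09954578]
clock: 12.0
eef_pos: [0.6082, -0.1423, 0.0995]
eef_rot: [-0.312, 3.126, -0.0]
wrist_force: [-1.2, 0.1, 3.8]
grip_width: 0.0348
grip_force: 30.0
```

```bash
python3 -m creep '[{"tx":0,"ty":0,"tz":0,"spin":0},{"tx":0,"ty":0,"tz":0,"spin":0},{"tx":0,"ty":0,"tz":0,"spin":0},{"tx":0,"ty":0,"tz":0,"spin":0},{"tx":0,"ty":0,"tz":-3,"spin":0},{"tx":0,"ty":0,"tz":-5,"spin":0},{"tx":0,"ty":0,"tz":-5,"spin":0},{"tx":0,"ty":0,"tz":0,"spin":0},{"tx":0,"ty":0,"tz":0,"spin":0}]' 0.62
python3 - <<'E'
from h import *
o=robot.get_obs();p,P,T,K=snap("wrist");p2,P2,_,_=snap("scene")
print(o['eef_pos'],hts(P),hts(P2))
c=np.array((.608,-.1426))
for z in((.137,.145),(.145,.153),(.153,.161)):
    Q=near(P,c,.012,*z)
    if len(Q)>20:print("post",cyl(Q,.008,c))
Q=near(P,c,.006,.15,.19);print("tip",Q[:,2].max(),np.percentile(Q[:,2],98))
w=near(P,c,.0215,.1235,.131);rr=np.hypot(*(w[:,:2]-c).T);print("collar",cyl(w[rr>.0145],.018,c))
M=R.from_rotvec(o["eef_rot"]).as_matrix();t=(P-o["eef_pos"])@M
Q=t[(abs(t[...,0]-.0095)<.004)&(abs(t[...,1])>.022)&(abs(t[...,1])<.045)&(t[...,2]<-.02)&(t[...,2]>-.06)]
print("fingers z max",np.percentile(Q[:,2],99.5),"inner",np.percentile(Q[Q[:,1]<0,1],99),np.percentile(Q[Q[:,1]>0,1],1), "front x",np.median(Q[:,0]))
E
```

```text
clock: 12.9
eef_pos: [0.6082, -0.1423, 0.1123]
eef_rot: [-0.312, 3.126, -0.0]
wrist_force: [-0.3, -0.1, 1.1]
grip_width: 0.0545
grip_force: 0.0
[ 0.60820323 -0.14233663  0.11228929] [(1464, 0.1335), (2455, 0.1215), (0, None), (492, 0.1211)] [(31, 0.133), (36, 0.1212), (40, 0.1321), (62, 0.1214)]
post (array([ 0.60789929, -0.14266145]), np.float64(0.00023277952729754036), 255)
post (array([ 0.60786232, -0.14269059]), np.float64(0.0002638615701142378), 286)
post (array([ 0.60786676, -0.14266009]), np.float64(0.0002932631413465849), 351)
tip 0.16858488333856236 0.16798043489546077
collar (array([ 0.60836548, -0.14264261]), np.float64(0.000280136296181993), 348)
fingers z max -0.02531687208927492 inner -0.027593016134412934 0.0268880685830284 front x 0.009790929024177684
```

The collar is seated flat and the fingers are centred on the post. Before gripping, I'll step aside once to see both tips in one wrist frame and measure the height difference.

```bash
python3 -m creep '[{"tx":0,"ty":0,"tz":-40,"spin":0},{"tx":0,"ty":0,"tz":-40,"spin":0},{"tx":-10,"ty":30,"tz":0,"spin":0},{"tx":-10,"ty":30,"tz":0,"spin":0},{"tx":-10,"ty":30,"tz":0,"spin":0},{"tx":0,"ty":0,"tz":0,"spin":0},{"tx":0,"ty":0,"tz":0,"spin":0},{"tx":0,"ty":0,"tz":0,"spin":0}]'
cat >> h.py <<'E'
def tip(P,c,z0=.145,z1=.215):
    Q=near(P,c,.011,z0,z1)
    if len(Q)<10:return len(Q)
    x,_,_=cyl(near(P,c,.013,.137,z1-.0),.008,c)
    r=[]
    for rad in(.002,.003,.004):
        q=Q[np.hypot(*(Q[:,:2]-x).T)<rad];r.append((len(q),round(float(np.median(q[:,2])),5)) if len(q) else None)
    return x.round(4),round(float(np.percentile(Q[:,2],97)),5),r
E
python3 - <<'E'
from h import *
A,B=(.608,-.1426),(.592,.0375)
o=robot.get_obs();print(o['eef_pos'])
for i in range(2):
    p,P,T,K=snap("wrist","pics/w10.png");print(tip(P,A),tip(P,(.5912,.0365)))
for n in("top","scene"):
    P=np.load(n+".npy");print(n,tip(P,A),tip(P,B),hts(P))
for X in((.608,-.1426,.168),(.592,.037,.19)):
    q=T[:3,:3].T@(np.array(X)-T[:3,3]);print((K@q/q[2])[:2])
E
```

```text
clock: 13.8
eef_pos: [0.6197, -0.0491, 0.1919]
eef_rot: [0.311, -3.126, 0.0]
wrist_force: [-0.6, -0.2, -0.4]
grip_width: 0.0548
grip_force: 0.0
[ 0.61967743 -0.04906308  0.19186502]
(array([ 0.6081, -0.143 ]), 0.168, [(36, 0.16724), (75, 0.16721), (133, 0.16721)]) (array([0.5927, 0.0371]), 0.18713, [(35, 0.18672), (85, 0.18666), (146, 0.18659)])
(array([ 0.6081, -0.1431]), 0.168, [(33, 0.16725), (75, 0.16725), (132, 0.16723)]) (array([0.5927, 0.0371]), 0.18709, [(37, 0.1867), (81, 0.18679), (148, 0.1866)])
top (array([ 0.6108, -0.1409]), 0.16964, [(2, 0.16716), (3, 0.1675), (5, 0.1675)]) (array([0.5952, 0.0393]), 0.18934, [(1, 0.19006), (5, 0.1884), (8, 0.18819)]) [(2, 0.1255), (100, 0.1214), (55, 0.1335), (87, 0.1219)]
scene (array([ 0.6082, -0.1429]), 0.16919, [(1, 0.16638), (2, 0.1662), (2, 0.1662)]) (array([0.5933, 0.0361]), 0.18709, [(2, 0.18705), (4, 0.18572), (7, 0.18485)]) [(1, 0.1339), (59, 0.1214), (37, 0.1333), (61, 0.1216)]
[175.12636313 182.42995774]
[490.5337021  227.37565974]
```

```bash
python3 - <<'E'
from h import *
p,P,T,K=snap("wrist");print(hts(P,(.608,-.143),(.5927,.0371)),tip(P,(.608,-.1426)),tip(P,(.5912,.0365)))
E
python3 -m creep '[{"tx":10,"ty":-30,"tz":0,"spin":0},{"tx":10,"ty":-30,"tz":0,"spin":0},{"tx":10,"ty":-30,"tz":0,"spin":0},{"tx":0,"ty":0,"tz":0,"spin":0},{"tx":0,"ty":0,"tz":0,"spin":0}]'
python3 -m creep '[{"tx":0,"ty":0,"tz":30,"spin":0},{"tx":0,"ty":0,"tz":30,"spin":0},{"tx":0,"ty":0,"tz":15,"spin":0},{"tx":0,"ty":0,"tz":5,"spin":0},{"tx":0,"ty":0,"tz":0,"spin":0},{"tx":0,"ty":0,"tz":0,"spin":0}]'
```

```text
[(823, 0.1335), (1406, 0.1215), (752, 0.1334), (1318, 0.1214)] (array([ 0.6081, -0.143 ]), 0.16802, [(30, 0.16754), (78, 0.16741), (133, 0.16726)]) (array([0.5927, 0.0371]), 0.18721, [(34, 0.18712), (74, 0.18685), (145, 0.18668)])
clock: 14.45
eef_pos: [0.608, -0.143, 0.1919]
eef_rot: [0.31, -3.126, -0.001]
wrist_force: [-0.1, 0.2, -0.9]
grip_width: 0.055
grip_force: 0.0
clock: 15.05
eef_pos: [0.6087, -0.142, 0.1132]
eef_rot: [-0.313, 3.124, -0.001]
wrist_force: [-0.5, 0.4, 0.6]
grip_width: 0.0547
grip_force: 0.0
```

```bash
cat >> h.py <<'E'
def align(c=(.608,-.1426),z=(.140,.16)):
    o=robot.get_obs();p,P,T,K=snap("wrist");M=R.from_rotvec(o["eef_rot"]).as_matrix();t=(P-o["eef_pos"])@M
    x,s,n=cyl(near(P,c,.012,*z),.008,c)
    Q=t[(abs(t[...,0]-.0095)<.004)&(abs(t[...,1])>.006)&(abs(t[...,1])<.045)&(t[...,2]<-.02)&(t[...,2]>-.06)]
    a,b=np.percentile(Q[Q[:,1]<0,1],99),np.percentile(Q[Q[:,1]>0,1],1)
    print(o["eef_pos"],o["wrist_force"],"post",x,s,"in tool",(M.T@(np.r_[x,o["eef_pos"][2]]-o["eef_pos"]))[:2],"finger mid y",(a+b)/2)
    return P
E
python3 -c "
from h import *
align();align()"
```

```text
[ 0.60872844 -0.1420493   0.11317464] [-0.46282106  0.43750196  0.60325183] post [ 0.60785292 -0.14263194] 0.0002640050816759113 in tool [ 0.00097372 -0.00039733] finger mid y 0.00022187655530826397
[ 0.6087436  -0.14225346  0.11328796] [ 0.01160303  0.11287076 -0.74359966] post [ 0.6078334  -0.14272005] 0.00026786550927486083 in tool [ 0.00098462 -0.00027696] finger mid y 0.0002119377823697234
```

```bash
python3 -m creep '[{"tx":0.8,"ty":-0.5,"tz":1,"spin":0},{"tx":0,"ty":0,"tz":0,"spin":0},{"tx":0,"ty":0,"tz":0,"spin":0},{"tx":0,"ty":0,"tz":0,"spin":0},{"tx":0,"ty":0,"tz":0,"spin":0},{"tx":0,"ty":0,"tz":0,"spin":0},{"tx":0,"ty":0,"tz":0,"spin":0},{"tx":0,"ty":0,"tz":0,"spin":0},{"tx":0,"ty":0,"tz":0,"spin":0}]' 0.05 30
python3 -c "
from h import *
P=align();print(tip(P,(.608,-.1426)))"
```

```text
clock: 16.05
eef_pos: [0.6075, -0.1429, 0.1111]
eef_rot: [-0.312, 3.126, 0.0]
wrist_force: [0.2, 0.6, 0.6]
grip_width: 0.0152
grip_force: 30.0
[ 0.60747823 -0.1429312   0.1110556 ] [0.18115605 0.61845882 0.57957271] post [ 0.60788295 -0.14319806] 0.0009392651903669121 in tool [-0.00034392 -0.00034167] finger mid y -8.927708929059577e-05
(array([ 0.6078, -0.143 ]), 0.18133, [(72, 0.1672), (160, 0.16711), (272, 0.16707)])
```

```bash
python3 -m creep '[{"tx":0,"ty":0,"tz":-1,"spin":0},{"tx":0,"ty":0,"tz":-2,"spin":0},{"tx":0,"ty":0,"tz":-2,"spin":0},{"tx":0,"ty":0,"tz":0,"spin":0}]'
python3 -c "
from h import *
P=align();print(tip(P,(.608,-.1426),.145,.18),hts(P))"
```

```text
clock: 16.5
eef_pos: [0.6076, -0.143, 0.1164]
eef_rot: [-0.312, 3.126, -0.0]
wrist_force: [-0.7, 0.9, -1.4]
grip_width: 0.0153
grip_force: 30.0
[ 0.60756019 -0.14296168  0.11636352] [-0.66596925  0.87176723 -1.36672815] post [ 0.6079986  -0.14321447] 0.0006560085488395723 in tool [-0.00037971 -0.00033456] finger mid y -0.0003392106442476517
(array([ 0.6081, -0.1431]), 0.1729, [(68, 0.17258), (152, 0.17257), (268, 0.17243)]) [(762, 0.1336), (1560, 0.1214), (0, None), (719, 0.1212)]
```

```bash
python3 -m creep '[{"tx":0,"ty":0,"tz":-2,"spin":0},{"tx":0,"ty":0,"tz":-2,"spin":0},{"tx":0,"ty":0,"tz":-2,"spin":0},{"tx":0,"ty":0,"tz":-2,"spin":0},{"tx":0,"ty":0,"tz":-2,"spin":0},{"tx":0,"ty":0,"tz":-2,"spin":0},{"tx":0,"ty":0,"tz":-1,"spin":0},{"tx":0,"ty":0,"tz":0,"spin":0},{"tx":0,"ty":0,"tz":0,"spin":0},{"tx":0,"ty":0,"tz":0,"spin":0}]'
python3 -c "
from h import *
for i in range(3):
  P=align();print(tip(P,(.608,-.1426),.145,.195),hts(P))"
```

```text
clock: 17.55
eef_pos: [0.6074, -0.1429, 0.1289]
eef_rot: [0.312, -3.126, -0.0]
wrist_force: [-0.0, 0.7, -1.8]
grip_width: 0.0152
grip_force: 30.0
[ 0.60742586 -0.14294059  0.12892509] [-0.02524442  0.68182515 -1.81856205] post [ 0.60793053 -0.14315483] 0.00029746727970344117 in tool [-0.0004523  -0.00030987] finger mid y -0.00034189100131626956
(array([ 0.608 , -0.1431]), 0.1854, [(66, 0.18521), (155, 0.18509), (268, 0.18499)]) [(841, 0.1334), (1530, 0.1215), (138, 0.1332), (1137, 0.1213)]
[ 0.60742935 -0.14294297  0.12895245] [-0.27206961 -0.00286102 -0.49610491] post [ 0.60794494 -0.14317107] 0.0003464725280724733 in tool [-0.00046025 -0.00032563] finger mid y -0.0003395862244730597
(array([ 0.608 , -0.1431]), 0.18549, [(67, 0.1852), (158, 0.1851), (265, 0.18498)]) [(830, 0.1335), (1514, 0.1214), (136, 0.1333), (1127, 0.1213)]
[ 0.60742461 -0.14294484  0.12895127] [ 0.3079313   0.4524319  -1.39597718] post [ 0.60795479 -0.1431584 ] 0.0004023636962147349 in tool [-0.00047743 -0.00031425] finger mid y -0.0003325848077962053
(array([ 0.608 , -0.1431]), 0.18539, [(70, 0.18519), (153, 0.18509), (269, 0.18494)]) [(831, 0.1334), (1510, 0.1214), (138, 0.1332), (1141, 0.1213)]
```

```bash
python3 -m creep '[{"tx":0,"ty":0,"tz":-0.8,"spin":0},{"tx":0,"ty":0,"tz":-0.8,"spin":0},{"tx":0,"ty":0,"tz":0,"spin":0},{"tx":0,"ty":0,"tz":0,"spin":0},{"tx":0,"ty":0,"tz":0,"spin":0},{"tx":0,"ty":0,"tz":0,"spin":0},{"tx":0,"ty":0,"tz":0,"spin":0}]'
python3 -c "
from h import *
for i in range(2):
  P=align();print(tip(P,(.608,-.1426),.145,.195))
p,P,_,_=snap('scene','pics/s2.png');print(tip(P,(.608,-.1426)),tip(P,(.5927,.0371)),hts(P))"
```

```text
clock: 18.4
eef_pos: [0.6075, -0.1429, 0.1306]
eef_rot: [0.312, -3.126, 0.0]
wrist_force: [-0.5, -0.2, -1.2]
grip_width: 0.0152
grip_force: 30.0
[ 0.60747685 -0.14294563  0.13064041] [-0.52276645 -0.24937387 -1.20208965] post [ 0.60796548 -0.14314221] 0.0003131348982929224 in tool [-0.00044007 -0.00028939] finger mid y -0.00033689707707056094
(array([ 0.608 , -0.1431]), 0.18714, [(62, 0.18691), (149, 0.1868), (262, 0.1867)])
[ 0.60747423 -0.14295069  0.13064451] [ 0.48561795  1.22091128 -0.85614302] post [ 0.60796662 -0.14313469] 0.0003120311822819382 in tool [-0.00044625 -0.0002778 ] finger mid y -0.0003325618367980548
(array([ 0.608 , -0.1431]), 0.18711, [(63, 0.18703), (152, 0.18677), (258, 0.1867)])
(array([ 0.609 , -0.1441]), 0.18771, [None, None, (1, 0.14651)]) (array([0.5931, 0.0359]), 0.18706, [(1, 0.18622), (2, 0.18627), (6, 0.18576)]) [(33, 0.1331), (54, 0.1217), (40, 0.1336), (54, 0.1213)]
```

The low tip now measures 186.7 mm and the set tip 186.7 mm. The forces are small and the collar is flat, so I'm handing in.

```bash
python3 -c "
from bench import robot
print(robot.close_job())"
```

```text
the job is handed in; nothing more can be done
None
```

The job is handed in at about 18.5 s of the 48 s: the loose collar sits flat on its block and is released, and the post is held in the gripper with its tip level with the set post's, about 186.7 mm each by the wrist camera; the judged result was not shown.

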